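Find and flag the loose wing nut on the shelf

TASK

One of the three wing nuts that hold the shelf board down has worked loose. Try all three in turn, from the robot's right to its left, pushing a wing sideways with the gripper's tip with 5 to 20 N for a moment (never more, no gripping): tight nuts hold and stay as they are; the loose one gives way sooner, so swing it round by a good 30 degrees. Then flag it: pick up the spare wooden peg, stand it upright on the board right in front of that nut (robot's side), let go, and leave the other things where they are.

Things in the scene. Friction and masses are not known exactly. Their poses are not given: they have to be found in the camera images.
- board: The shelf: a smooth laminate flooring offcut, 190 mm deep (its x, +x = away from the robot), 700 mm long (its y) and 8 mm thick, fixed level on wooden pegs. Origin on the table under the board's centre; the board's upper face is 48 mm above it.
- wing1: Steel wing nut (the robot's right, board's -y side); all three look alike. Origin on its stud's axis at the board's upper face; it only turns about z (up). Two flat wings stand along its x axis, to +x and -x, each 7 to 36 mm off the axis, 6 mm thick (y), 9 to 33 mm above the board; hub 22 mm across, 16 mm high. At the start its x axis is within 0.6 rad of the board's x.
- wing1_tip (a point): Point on nut 1's robot-side wing, 30 mm off the axis (nut's -x), 20 mm above the board. Which nut is loose cannot be seen and changes from start to start. A tight nut does not yield within the 20 N; the loose one gives at 0.05 N m (about 2 N at the wing end, 4 N near the hub), turns either way, at least 0.9 rad from its start, and stays where left.
- stud1 (a point): Fixed point where the stud of wing nut 1 passes the board's upper face; its axes are the board's. Studs are 110 mm apart along the board's y, 20 mm behind its middle line, so 115 mm of board lie in front (towards -x).
- wing2: Steel wing nut (the middle); all three look alike. Origin on its stud's axis at the board's upper face; it only turns about z (up). Two flat wings stand along its x axis, to +x and -x, each 7 to 36 mm off the axis, 6 mm thick (y), 9 to 33 mm above the board; hub 22 mm across, 16 mm high. At the start its x axis is within 0.6 rad of the board's x.
- wing2_tip (a point): Point on nut 2's robot-side wing, 30 mm off the axis (nut's -x), 20 mm above the board. Which nut is loose cannot be seen and changes from start to start. A tight nut does not yield within the 20 N; the loose one gives at 0.05 N m (about 2 N at the wing end, 4 N near the hub), turns either way, at least 0.9 rad from its start, and stays where left.
- stud2 (a point): Fixed point where the stud of wing nut 2 passes the board's upper face; its axes are the board's. Studs are 110 mm apart along the board's y, 20 mm behind its middle line, so 115 mm of board lie in front (towards -x).
- wing3: Steel wing nut (the robot's left, board's +y side); all three look alike. Origin on its stud's axis at the board's upper face; it only turns about z (up). Two flat wings stand along its x axis, to +x and -x, each 7 to 36 mm off the axis, 6 mm thick (y), 9 to 33 mm above the board; hub 22 mm across, 16 mm high. At the start its x axis is within 0.6 rad of the board's x.
- wing3_tip (a point): Point on nut 3's robot-side wing, 30 mm off the axis (nut's -x), 20 mm above the board. Which nut is loose cannot be seen and changes from start to start. A tight nut does not yield within the 20 N; the loose one gives at 0.05 N m (about 2 N at the wing end, 4 N near the hub), turns either way, at least 0.9 rad from its start, and stays where left.
- stud3 (a point): Fixed point where the stud of wing nut 3 passes the board's upper face; its axes are the board's. Studs are 110 mm apart along the board's y, 20 mm behind its middle line, so 115 mm of board lie in front (towards -x).
- peg: Spare beech shelf peg standing upright on the board, loose, about 30 g: round foot 30 mm across and 6 mm high, then a shank 22 mm across up to 60 mm height. Origin at the centre of its underside, z up.
- timer: Green plastic egg timer, 54 mm across, 63 mm high, standing loose on the board. Bystander. Origin at the centre of its underside.
- jar: Closed glass spice jar, 44 mm across, 73 mm high, standing loose on the board. Bystander. Origin at the centre of its underside.
- crusher: Stainless steel pill crusher, 44 mm across, 64 mm high, standing loose on the board. Bystander. Origin at the centre of its underside.
- thermometer: Dial room thermometer in a white plastic frame, 84 mm across, 91 mm high, standing loose on a small foot on the board. Bystander. Origin at the centre of its underside.

How it is judged:
By the outcome, as a careful person would: the job done as asked, in the order asked, and still so for the second after the job is handed in, with the robot touching nothing.
It also fails if it takes over 72 s, if anything falls off the work surface, if the arm or the gripper's body presses on something with over 40 N, if the wrist force passes 120 N, or if a joint passes its speed limit or range.

ROBOT

A 6-joint arm with a two-finger parallel gripper is mounted at the origin on the work surface. World frame = base frame: x ahead of the robot, y to its left, z up, the work surface at z = 0. Lengths are in mm, angles in rad, forces in N, time in s.
With the tool pointing down it reaches from about 275 to 825 mm from the base axis. Payload 5.2 kg.
Tool frame: the origin (TCP) lies at the very end of the fingers, on their centre line; the grasp point (between the pads) lies 19 mm behind it; z points along the fingers, y is the line along which they close (so a half turn about z gives the same grasp; the last joint's range is limited). The gripper opens to 93 mm and grips with 3 to 60 N. Pads are 15 mm wide; open, the fingers measure 128 mm over their backs; the gripper's body (75 mm by 188 mm) begins 65 mm behind the grasp point.
Start: joints at [1.091, 0.259, 1.535, -0, 1.348, -0.203], TCP at [150.281, 529.075, 218.653] pointing down, gripper open.
Joint ranges: [-3.14, 3.14], [-0.91, 2.08], [0.19, 2.58], [-1.22, 4.36], [0.22, 2.71], [-3.12, 3.12]. Speed limits (rad/s): [2.57, 2.57, 3.14, 3.14, 3.14, 3.14].

INTERFACE

Orientations are given as [roll, pitch, yaw] about the fixed x, y, z axes, in that order (R = Rz(yaw) Ry(pitch) Rx(roll)).
In Python, from bench import robot gives the robot as it stands. The module is installed in compiled form; this text tells all that it offers. Calls block until the motion is done:
- robot.move_ptp(position, orientation): joint-space move of the TCP to a pose.
- robot.move_linear(position, ori=None, speed=150, f_stop=None): straight line of the TCP; ori=None keeps the orientation; speed is the mean speed in mm/s. With f_stop (N) it stops when the force on the tool has changed by that much, and returns True; else False.
- robot.move_j(angles): joint-space move.
- robot.move_gripper(opening): opening from 0.0 (shut) to 1.0 (fully open); the grip force is fixed at half the most; returns when the fingers have stopped.
- robot.sleep(seconds).
- robot.inverse_kinematics(position, orientation): joint angles nearest the present ones, or None.
- robot.get_image(name): name is "side" or "top" or "wrist"; returns a dict with "img" (420x560x3 uint8, blue, green, red), "fovy" (degrees; the focal length in pixels is half the picture's height over the tangent of half this angle, whatever the lens; pixels are square), "cx", "cy" (the principal point, pixels), "eye" and "orientation" of the camera in the world. Camera axes: x right, y down, z forward; pixel columns grow to the right and rows downward; lengths in mm; the calibration is good to about 2 mm. A picture is of the moment at which its call begins. There is no depth.
A pose or a line that the arm cannot do raises robot.MotionError and nothing moves.
- robot.hand_in(): hands the job in; it is judged then, once.
Readings, each from a call of its own:
- robot.current_t(): time.
- robot.current_qpos(): joint angles.
- robot.current_joint_vel(): joint speeds.
- robot.current_joint_efforts(): joint torques, N m.
- robot.current_tcp_pos(): TCP position.
- robot.current_eef_rot(): TCP orientation.
- robot.current_contact_force(): force on the tool from outside, world axes, zero at the start.
- robot.current_ft_torque(): the same for the moment, N m.
- robot.current_gripper_width(): opening from 0.0 (shut) to 1.0 (fully open).
- robot.current_finger_force(): force on a finger pad.
Only numpy, scipy, OpenCV 4.12 (cv2) and the standard library are available. Lean on these libraries where they do the work, as an engineer would, in place of code of your own. Each camera call takes 0.05 s, during which the arm holds its last target. There are 200 camera calls.

## Working session

There is one attempt and no reset: what is moved stays moved. The work goes in short steps, each a Python script; the robot and the scene stay as the last script left them, time stands still between calls to the robot, and variables do not carry over. Pictures are saved under pics/ and viewed, at most 10 in all, crops included, and the job is handed in when it is done.

```bash
mkdir -p pics; python3 - <<'E'
from bench import robot
import cv2
for n in ("top","side"):
    d=robot.get_image(n); cv2.imwrite(f"pics/{n}0.png",d["img"]); print(n,d["fovy"],d["cx"],d["cy"],d["eye"],d["orientation"])
print(robot.current_t(), robot.current_eef_rot())
E
```

```text
top 47.82306706571622 279.055391039182 214.23912061539323 [ 416.52380647   55.76711208 1004.89396715] [-2.97060284 -0.0185651  -1.55631046]
side 50.969954666631104 282.80360251856007 212.76963684004585 [ 507.16194254 -674.69849583  713.04865142] [-2.28115341 -0.0097556  -0.11597895]
0.1 [-3.14005253e+00 -2.77996432e-04  2.86476595e+00]
```

View pics/top0.png

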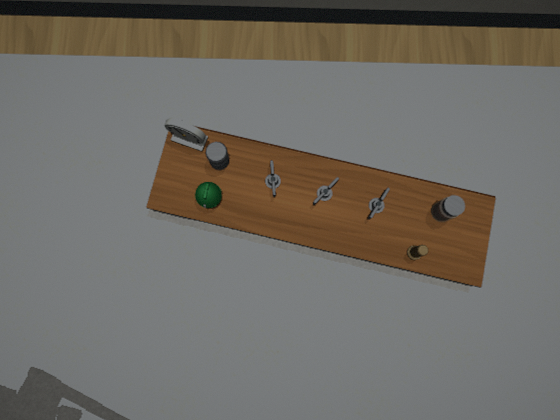

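View pics/side0.png

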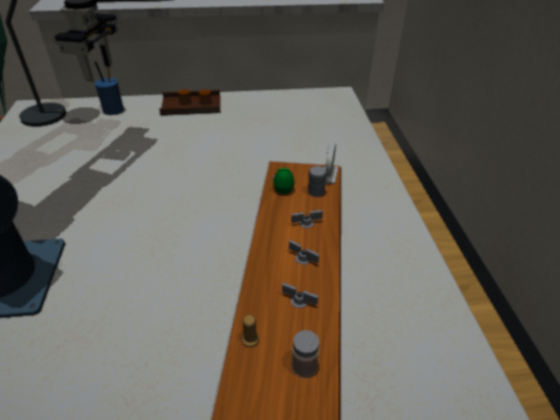

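Top: board corners about (168,123), (495,196), (481,286) and (148,209). Nut hubs are at (377,206), (325,193) and (273,181), the peg foot at (415,254) and its top at (422,250). Side: hubs at (299,299), (303,256) and (307,221), the peg top at (249,319) and its foot at (250,341).

```bash
cat > h.py <<'E'
from bench import robot
import numpy as np, cv2
from scipy.spatial.transform import Rotation as Ro
def ray(d,p):
    f=d["img"].shape[0]/2/np.tan(np.radians(d["fovy"])/2)
    v=Ro.from_euler("xyz",d["orientation"]).apply([(p[0]-d["cx"])/f,(p[1]-d["cy"])/f,1])
    return np.array(d["eye"]),v/np.linalg.norm(v)
def atz(d,p,z):
    e,v=ray(d,p); return e+v*(z-e[2])/v[2]
def tri(*obs):
    A=0;b=0
    for d,p in obs:
        e,v=ray(d,p); M=np.eye(3)-np.outer(v,v); A=A+M; b=b+M@e
    x=np.linalg.solve(A,b)
    return x, max(np.linalg.norm(np.cross(x-ray(d,p)[0],ray(d,p)[1])) for d,p in obs)
def proj(d,X):
    f=d["img"].shape[0]/2/np.tan(np.radians(d["fovy"])/2)
    c=Ro.from_euler("xyz",d["orientation"]).inv().apply(np.array(X)-d["eye"])
    return np.array([d["cx"]+f*c[0]/c[2],d["cy"]+f*c[1]/c[2]])
E
python3 - <<'E'
from h import *
np.set_printoptions(precision=1,suppress=True)
t=robot.get_image("top");s=robot.get_image("side")
for n,a,b in [("n1",(377,206),(299,299)),("n2",(325,193),(303,256)),("n3",(273,181),(307,221)),("pegtop",(422,250),(249,319)),("pegfoot",(415,254),(250,341))]:
    x,r=tri((t,a),(s,b)); print(n,x,round(r,1))
for p in [(168,123),(495,196),(481,286),(148,209)]: print(atz(t,p,48))
w=robot.get_image("wrist"); print(w["eye"],w["orientation"],w["fovy"],robot.current_tcp_pos())
for d,n,c in((t,"t",(240,150,440,270)),):
    cv2.imwrite("pics/topcrop.png",cv2.resize(d["img"][c[1]:c[3],c[0]:c[2]],None,fx=4,fy=4,interpolation=cv2.INTER_CUBIC))
E
```

```text
n1 [ 603.2 -160.9   51. ] 0.9
n2 [627.6 -53.5  53. ] 0.4
n3 [652.2  54.   51.7] 1.3
pegtop [ 507.9 -233.7  103.7] 0.3
pegfoot [ 506.3 -237.7   45.7] 1.1
[773.4 277.7  48. ]
[ 628.5 -408.7   48. ]
[ 442.6 -368.5   48. ]
[588.2 308.4  48. ]
[ 85.9 546.1 384.9] [2.9 0.  1.3] 59.20136260087992 [150.2 528.9 218.3]
```

View pics/topcrop.png

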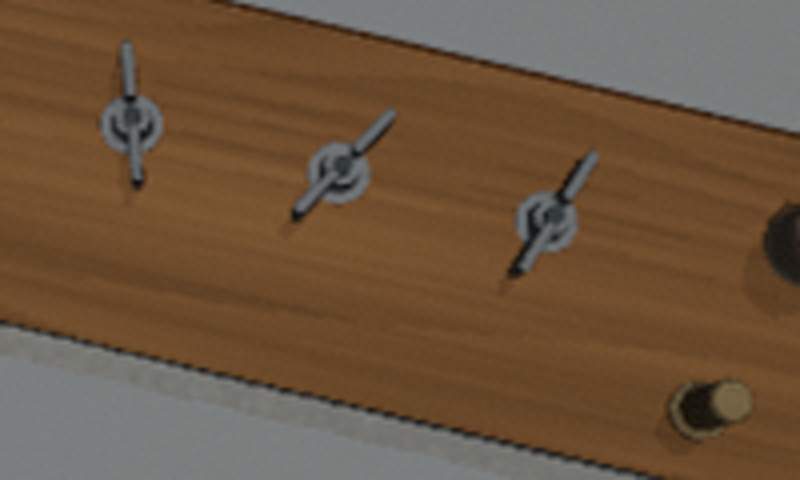

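The crop shows the wing tips, in crop pixels (4x, offset 240,150): nut 1 (515,272)/(594,156), nut 2 (297,215)/(392,114), nut 3 (137,184)/(126,46). The triangulated studs are 110 mm apart and the heights match, so I'll push nut 1.

```bash
cat >> h.py <<'E'
TIPS={1:((515,272),(594,156)),2:((297,215),(392,114)),3:((137,184),(126,46))}
HUB={1:(603.2,-160.9),2:(627.6,-53.5),3:(652.2,54.0)}
BY=-0.224
def nut(d,i):
    a,b=[atz(d,(240+p[0]/4,150+p[1]/4),81)[:2] for p in TIPS[i]]
    v=b-a; return (a+b)/2,np.linalg.norm(v),np.arctan2(v[1],v[0])
def down(pos,yaw):
    "orientation pointing down, of the two half turns the one nearer in the last joint"
    q=robot.current_qpos(); c=[]
    for y in (yaw,yaw+np.pi):
        o=[np.pi,0,(y+np.pi)%(2*np.pi)-np.pi]; k=robot.inverse_kinematics(pos,o)
        if k is not None: c.append((abs(k[5]-q[5]),o))
    return min(c)[1]
def push(i,c,ang,z=63):
    s=1 if ang>BY else -1      # +1: turn the nut clockwise... swing wing through the board's x line
    r=-np.array([np.cos(ang),np.sin(ang)]); t=s*np.array([-np.sin(ang),np.cos(ang)])
    P=lambda u,h:[*(c+30*r+u*t),h]
    o=down(P(-29,z+60),ang)
    robot.move_ptp(P(-29,z+60),o); robot.move_linear(P(-29,z),speed=120)
    f0=np.array(robot.current_contact_force())
    hit=robot.move_linear(P(0,z),speed=15,f_stop=8)
    F=[]
    for _ in range(4):
        F.append(np.linalg.norm(np.array(robot.current_contact_force())-f0)); robot.sleep(.1)
    u=(np.array(robot.current_tcp_pos())[:2]-c-30*r)@t
    print("nut",i,"hit",hit,"u",round(u,1),"F",np.round(F,1),"t",robot.current_t())
    robot.move_linear(P(u-9,z),speed=60); robot.move_linear(P(u-9,z+60),speed=150)
    return hit
E
python3 - <<'E'
from h import *
t=robot.get_image("top")
for i in(1,2,3): c,l,a=nut(t,i); print(i,c.round(1),l.round(1),round(a,3),round(a-BY,3))
robot.move_gripper(0.0); print(robot.current_gripper_width())
c,l,a=nut(t,1); push(1,np.array(HUB[1]),a)
E
```

```text
1 [ 601.7 -157.6] 72.3 -0.6 -0.376
2 [625.  -52.7] 71.0 -0.737 -0.513
3 [648.5  54.4] 71.3 0.094 0.318
0.005321835203318858
nut 1 hit True u -17.8 F [4.1 3.6 3.3 4.2] t 6.5917
```

```bash
sed -i 's/def push(i,c,ang,z=63)/def push(i,c,ang,z=63,fs=13)/; s/f_stop=8/f_stop=fs/' h.py
python3 - <<'E'
from h import *
t=robot.get_image("top")
cv2.imwrite("pics/x1.png",t["img"])
F=[np.array(robot.current_contact_force()).round(2).tolist() for _ in range(2)];print(F)
c,l,a=nut(t,1); push(1,np.array(HUB[1]),a)
t=robot.get_image("top")["img"][150:270,240:440]
cv2.imwrite("pics/c1.png",cv2.resize(t,None,fx=4,fy=4,interpolation=cv2.INTER_CUBIC))
E
```

```text
[[-0.48, 0.11, -0.53], [-0.48, 0.11, -0.53]]
nut 1 hit True u -17.6 F [2.4 3.6 4.8 4.4] t 9.8583
```

```bash
python3 - <<'E'
s=open('h.py').read()
s=s.replace("""    F=[]
""","""    F=[]; fo=lambda: abs((np.array(robot.current_contact_force())-f0)[:2]@t)
    u=(np.array(robot.current_tcp_pos())[:2]-c-30*r)@t
    for _ in range(12 if hit else 0):   # settle the press at 7..14 N
        robot.sleep(.05); F.append(fo())
        if F[-1]>7.5: break
        u+=.25; robot.move_linear(P(u,z),speed=5,f_stop=8)
    print(np.round(F,1)); F=[]
""").replace("fs=13","fs=9").replace("F.append(np.linalg.norm(np.array(robot.current_contact_force())-f0))","F.append(fo())")
open('h.py','w').write(s)
E
python3 - <<'E'
from h import *
t=robot.get_image("top")
c,l,a=nut(t,1); push(1,np.array(HUB[1]),a)
E
```

```text
[3.1 3.9 4.9 4.2 6.3 8.3]
nut 1 hit True u -17.5 F [8.3 7.7 7.9 7.3] t 14.775
```

Nut 1 holds at about 8 N without moving, so it is tight. Next are nuts 2 and 3.

```bash
python3 - <<'E'
from h import *
t=robot.get_image("top")
for i in (2,3):
    c,l,a=nut(t,i); print(i,push(i,np.array(HUB[i]),a))
robot.move_ptp([520,-120,300],down([520,-120,300],BY))
t=robot.get_image("top")["img"][150:270,240:440]
cv2.imwrite("pics/c2.png",cv2.resize(t,None,fx=4,fy=4,interpolation=cv2.INTER_CUBIC))
E
```

```text
[2.1 3.3 4.8 6.3 5.9 6.9 7.9]
nut 2 hit True u -18.3 F [7.9 7.6 6.4 6.9] t 20.1917
2 True
[]
nut 3 hit False u 0.0 F [0.4 0.1 0.5 0.9] t 24.9583
3 False
```

View pics/c2.png

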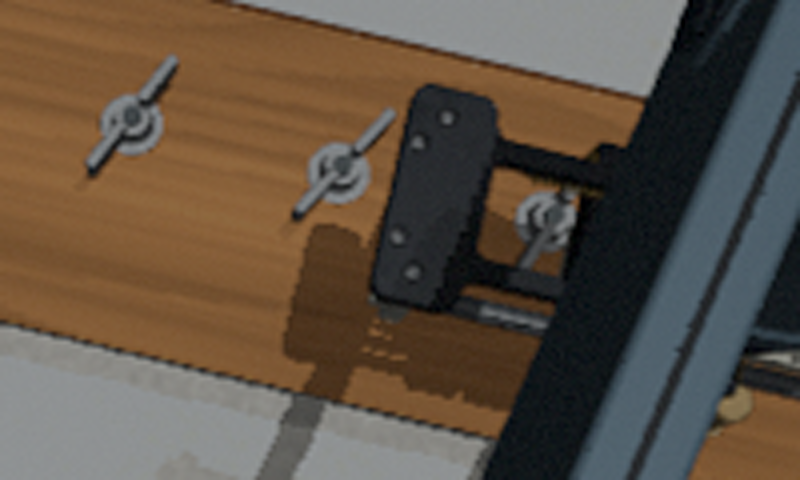

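Nut 3, the loose one, has swung by about 41 degrees: its tips are now at crop (92,170)/(175,60). Nut 2 is unchanged. Next I'll pick the peg and place it in front of nut 3.

```bash
python3 - <<'E'
from h import *
p=np.array([507.1,-235.7]); bx=np.array([np.cos(BY),np.sin(BY)])
g=np.array([651.5,54.0])-58*bx; Z=74
robot.move_gripper(0.65)
o=down([*p,150],BY)
robot.move_ptp([*p,160],o); robot.move_linear([*p,Z],speed=120)
robot.move_gripper(0.0); w=robot.current_gripper_width(); print("w mm",w*93,robot.current_finger_force(),robot.current_contact_force(),robot.current_t())
if w*93>15:
    robot.move_linear([*p,Z+70],speed=120)
    print(robot.current_gripper_width()*93)
    robot.move_linear([*g,Z+70],speed=200); robot.move_linear([*g,Z+6],speed=100)
    print(robot.move_linear([*g,Z-2],speed=10,f_stop=3),robot.current_tcp_pos(),robot.current_contact_force(),robot.current_t())
    for n in("side","wrist"): cv2.imwrite(f"pics/{n}1.png",robot.get_image(n)["img"])
E
```

```text
w mm 20.918214627874736 29.99827893683687 [-0.43164508 -0.66334198 -0.53674267] 30.2833
21.47434068629023
True [594.96607122  66.92029788  74.01211366] [-0.7770486  -0.71901184  4.18806167] 34.15
```

Contact came at exactly the grasp height (74.0 mm), so the peg's foot is on the board. I'll release, retreat and look.

```bash
python3 - <<'E'
from h import *
robot.move_gripper(0.5)
x=robot.current_tcp_pos(); robot.move_linear([x[0],x[1],x[2]+100],speed=80)
robot.move_ptp([420,-60,300],down([420,-60,300],BY))
t=robot.get_image("top");s=robot.get_image("side")
a=cv2.resize(t["img"][100:300,130:510],(800,421),interpolation=cv2.INTER_CUBIC)
b=cv2.resize(s["img"][140:400,200:380],None,fx=2.2,fy=2.2,interpolation=cv2.INTER_CUBIC)
cv2.imwrite("pics/ta.png",a);cv2.imwrite("pics/sa.png",b)
print(robot.current_t(),proj(t,[595,66.9,48]),proj(s,[595,66.9,48]))
E
```

```text
37.3667 [266.24905972 207.79137112] [280.57521407 220.34880665]
```

View pics/ta.png

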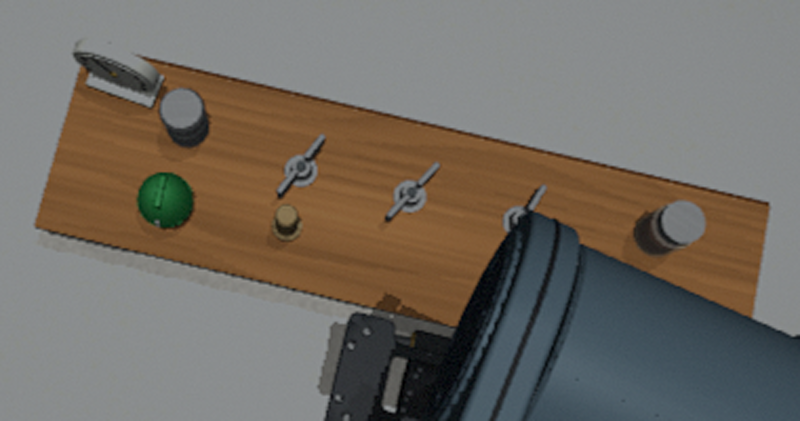

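View pics/sa.png

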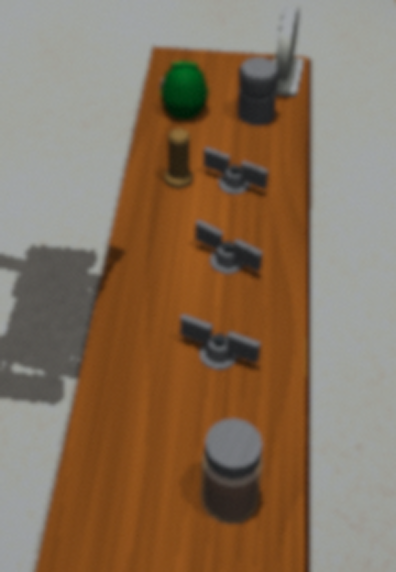

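The peg stands upright in front of nut 3, with its foot at about (287,229) in the top crop and (178,180) in the side crop. Nothing else has moved and the gripper is clear.

```bash
python3 -c "
from bench import robot
print(robot.hand_in())"
```

```text
the job is handed in; nothing more can be done
None
```

Job handed in: nuts 1 and 2 held tight, nut 3 (the robot's left) was the loose one and was swung about 41°, and the peg stands upright on the board right in front of it; nut 1 was pushed three times, because its first two pushes settled at only about 4 N.

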